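Fit a rover's bayonet wheel

ROBOT

A 6-joint arm with a two-finger parallel gripper is mounted at the origin on the work surface. World frame = base frame: x ahead of the robot, y to its left, z up, the work surface at z = 0. Lengths are in m, angles in rad, forces in N, time in s.
With the tool pointing down it reaches from about 0.4 to 0.825 m from the base axis. Payload 7 kg.
Tool frame: the origin (TCP) lies at the very end of the fingers, on their centre line; the grasp point (between the pads) lies 19 mm behind it; z points along the fingers, x is the direction in which the jaws open and shut, and the axes are right-handed (so a half turn about z gives the same grasp; the last joint's range is limited). The gripper opens to 88 mm and grips with 3 to 60 N. Pads are 19 mm wide; open, the fingers measure 130 mm over their backs; the gripper's body (78 mm by 193 mm) begins 47 mm behind the grasp point.
Start: joints at [0.288, 0.359, 0.012, 0, -1.224, -0.288], TCP at [0.675, -0, 0.227] pointing down, gripper open.
Joint ranges: [-3.07, 3.07], [-1.43, 2.12], [-1.02, 1.25], [-3.03, 1.67], [-3.05, -0], [-3.03, 3.03]. Speed limits (rad/s): [2.39, 2.39, 3.01, 3.14, 3.14, 3.14].

INTERFACE

Orientations are given as [roll, pitch, yaw] about the fixed x, y, z axes, in that order (R = Rz(yaw) Ry(pitch) Rx(roll)).
In Python, from station import telemetry, grab_frame, arm, regions_of, pinpoint gives the robot as it stands. The module is installed in compiled form; this text tells all that it offers.
- The arm moves only by the shell command python3 -m inch 'ROWS' [FORCE]. ROWS is text: rows parted by semicolons, each of 7 numbers parted by spaces: the opening, from 0 (shut) to 1 (fully open), then the shift along the world's x, y, z in cm, then the turn, a rotation vector about the world's x, y, z in degrees. A call has 1 to 12 rows; each row is the pose to reach, as a shift and turn from the pose measured when the call began; what a row does not reach only later rows make up. A row lasts 1/8 s, in which the tool goes at most 62.5 mm and 10.7 degrees, less where a joint would pass 70% of its speed; a pose out of reach is approached as far as the arm can. A call with a gripper value outside its range is refused whole. The fingers move at their own pace and stop on an object; FORCE is the grip in N (left out, the last holds). Time passes only in rows, so rows that repeat a pose let the fingers close. It gives the time, the measured TCP pose, the force and the opening at its end, in the units of the state.
- telemetry.get_state(): the state, without advancing time (a new reading comes with each control period).
- grab_frame(name): name is "scene" or "side" or "wrist"; returns a dict with "pixels" (384x512x3 uint8, red, green, blue), "fx", "fy", "cx", "cy" (pixels), "R" (3x3) and "t" (3): a world point X has camera coordinates R X + t. Camera axes: x right, y down, z forward; pixel columns grow to the right and rows downward; lengths in m; the calibration is good to about 2 mm. A picture is of the moment at which its call begins. There is no depth.
- arm.job_done(): hands the job in, once; it reports no verdict.
Trained networks look in the newest picture that a camera, given by its name, has taken for a name from the list of things; names that differ only in an ending like _2 or _b are one class to them, and where a whole thing is asked for, a point or a joint stands for the part that bears it (a point fixed in the world has none). Each returns a list of dicts, best first, with "p" (0 to 1); they miss things now and then, are a little off and sometimes report something else, mostly with a low value. They report only what shows in the picture. A call takes as long as a camera call. They do not tell look-alikes from the thing itself.
- regions_of(camera, name): "pixels" (384x512 bool, what is visible of it) and "bbox" ([left, top, right, bottom] in pixels, round what is visible of it).
- pinpoint(camera, name): "location" ([column, row] in pixels: a listed point, or the origin of a listed thing).
The state is a dict: "t": time; "q": joint angles; "qd": joint speeds; "joint_efforts": joint torques, N m; "eef_pos": TCP position; "ee_rot": TCP orientation; "force": force on the tool from outside, world axes, zero at the start; "moment": the same for the moment, N m; "width": finger opening in m.
Only numpy, scipy, OpenCV 4.12 (cv2) and the standard library are available. Lean on these libraries where they do the work, as an engineer would, in place of code of your own. Each camera call takes 0.05 s, during which the arm holds its last target. There are 200 camera calls.

TASK

The rover lies on its side in the fitting cradle with one wheel still to go on. Fit the loose wheel to the bare hub on top: feel for the slots, press the wheel in against the hub's spring, turn it clockwise to the stop and let it spring back into its notches, so that it is locked on square. Do not force the hub, and leave the other things on the bench where they are.

Things in the scene. Friction and masses are not known exactly. Their poses are not given: they have to be found in the camera images.
- wheel: The loose rover wheel, 0.3 kg give or take a quarter: black knobbly tyre 126 mm in diameter and 48 mm wide, lying flat on the bench, outer face up. Origin: on the wheel's axis, level with the inner (bench side) edge of the tyre; z is the axis, out through the outer face. The inner side is hollow, 92 mm across and 36 mm deep, with a spigot in the middle.
- wheel_grip (a point): Centre of the wheel's black square grip cap, 36 x 36 mm and 36 mm high, standing on the middle of the outer face (46 to 82 mm above the wheel's origin; this point 64 mm). Its faces are square to the wheel's x and y; hold the wheel by any two opposite ones.
- wheel_lugs (a point): On the axis, 15 mm above the wheel's origin, hidden inside: a 40 mm spigot with four lugs 9 mm wide, 8 mm high and 60 mm over their tips, pointing along the wheel's +x, +y, -x and -y. The spigot goes on 8 mm below the lugs as a tapered nose, 28 mm across at its end, which centres the wheel in the hub's hole.
- rover: The rover on its side in a plywood cradle, fixed to the bench: blue chassis 260 x 60 mm, 110 mm high (top at z = 160 mm), long side along its y from +45 to -215 mm. Origin: on the bench straight under the bare hub. A wheel like the loose one is already on, 170 mm to its -y, grip cap up to z = 259 mm.
- hub_rim (a point): Centre of the bare hub's open top, 200 mm above the bench, z up. An aluminium cup 74 mm across, its lip leaving a 44 mm hole with four gaps, 90 degrees apart, which pass the lugs with about 2 mm to spare each side. The hub stopped at any angle, NOT that of this frame, and is held by its gearbox (it slips only at 0.6 Nm): see the gaps from above, or rest the wheel on the lip and turn it until it drops in.
- hub_spring (a point): Middle of the hub's round spring plate, 9 mm below the rim, 0.7 N per mm, which carries the wheel's nose. The wheel's origin is 11 mm below the rim when its lugs rest on the lip, about 16 mm when it floats in the gaps, over 28 mm when pressed so that the lugs clear the lip's underside, 31 mm at the bottom (some 10 N besides its weight).
- locked_seat (a point): On the hub's axis, 23 mm below the rim: where the wheel's origin rests when locked. Pressed below the lip, the wheel turns clockwise seen from above: the notches are 45 degrees from the gaps and the stop 50; anticlockwise is blocked. Let go there, the spring lifts it 5 mm or more into the notches. Let go without the turn, it floats up again.
- meter: Bystander: grey multimeter lying flat, 150 x 80 x 45 mm; origin under its centre.
- screwdriver: Bystander: screwdriver lying flat, 190 mm long along its x; origin at the middle.
- solder_reel: Bystander: reel of solder standing on its flange, 66 mm in diameter, 50 mm high; origin under its centre.
There are look-alikes about, which are no part of the job. There is more than one size of the wheel; the job needs the middle-sized.

How it is judged:
On the way:
1. the wheel is pressed in on the hub, its lugs below the lip (origin more than 26.5 mm below the rim) (z of wheel in the frame of hub_rim below -0.0265 m and horizontal distance between wheel and hub_rim below 0.006 m), for 0.05 s.
At the end, for the whole second after the job is handed in: The wheel is released and at rest, locked on the hub: its origin 21.2 to 25.0 mm below the hub's rim (where only the notches can hold it against the spring), within 4 mm of the hub's axis and tilted less than 0.05 rad (z of wheel in the frame of hub_rim between -0.025 and -0.0212 m and horizontal distance between wheel and hub_rim below 0.004 m and angle between wheel's own z axis and vertical below 0.05 rad and linear speed of wheel below 0.01 m/s and angular speed of wheel below 0.1 rad/s); the robot touches nothing.
It fails at once if the hub is forced: wheel pressed on rover with more than 100 N (contact force between wheel and rover above 100 N).
It fails at once if the multimeter is disturbed (moved over 20 mm) (distance of meter from where it was at the start of the episode above 0.02 m).
It fails at once if the screwdriver is disturbed (moved over 20 mm) (distance of screwdriver from where it was at the start of the episode above 0.02 m).
It fails at once if the solder reel is disturbed (moved over 20 mm) (distance of solder_reel from where it was at the start of the episode above 0.02 m).
It also fails if it takes over 58 s, if anything falls off the work surface, if the arm or the gripper's body presses on something with over 40 N, if the wrist force passes 120 N, or if a joint passes its speed limit or range.

## Working session

There is one attempt and no reset: what is moved stays moved. The work goes in short steps, Python scripts to look and compute and a shell command to move; the robot and the scene stay as the last step left them, time stands still between calls to the robot, and variables do not carry over. Pictures are saved under pics/ and viewed, about 8 in all and at most 12, crops included, and the job is handed in when it is done.

```bash
mkdir -p pics
cat > h.py <<'E'
import numpy as np, cv2
from station import telemetry, grab_frame, arm, regions_of, pinpoint
def ray(f,px):
    d=f["R"].T@np.array([(px[0]-f["cx"])/f["fx"],(px[1]-f["cy"])/f["fy"],1.]); return -f["R"].T@f["t"],d
def at(f,px,z):
    c,d=ray(f,px); return c+d*(z-c[2])/d[2]
def proj(f,X):
    c=f["R"]@np.asarray(X,float)+f["t"]; return [f["fx"]*c[0]/c[2]+f["cx"],f["fy"]*c[1]/c[2]+f["cy"]]
def save(n,im): cv2.imwrite("pics/"+n+".png",im[...,::-1])
E
python3 - <<'E'
from h import *
ims=[]
for c in ["scene","side"]:
    f=grab_frame(c); ims.append(f["pixels"]); print(c,-f["R"].T@f["t"],f["fx"])
    for n,z in [("wheel_grip",.064),("wheel",0.),("hub_rim",.2),("rover",0),("meter",0),("screwdriver",0),("solder_reel",0)]:
        for r in pinpoint(c,n): print(n,np.round(r["location"]),round(r["p"],2),np.round(at(f,r["location"],z),3))
save("a",ims[0]);save("b",ims[1])
E
```

```text
scene [ 0.87238869 -0.48562136  1.24151171] 378.07335322661487
wheel_grip [254. 143.] 0.86 [0.377 0.285 0.064]
wheel_grip [310. 113.] 0.52 [0.499 0.529 0.064]
wheel [255. 152.] 0.71 [0.379 0.29  0.   ]
wheel [307. 126.] 0.6 [0.501 0.516 0.   ]
rover [248. 237.] 0.58 [ 0.549 -0.046  0.   ]
rover [306. 233.] 0.25 [0.72  0.069 0.   ]
meter [141. 271.] 0.57 [ 0.295 -0.335  0.   ]
screwdriver [336. 184.] 0.56 [0.724 0.312 0.   ]
solder_reel [308. 234.] 0.62 [0.729 0.07  0.   ]
side [0.26648239 1.14825203 1.07398012] 464.03092487041346
wheel_grip [231. 270.] 0.7 [0.552 0.307 0.064]
wheel_grip [225. 327.] 0.68 [0.519 0.494 0.064]
wheel_grip [296. 281.] 0.65 [0.365 0.308 0.064]
wheel [227. 348.] 0.85 [0.511 0.512 0.   ]
wheel [297. 292.] 0.59 [0.362 0.294 0.   ]
wheel [239. 289.] 0.56 [0.53  0.319 0.   ]
hub_rim [263. 160.] 0.66 [ 0.536 -0.052  0.2  ]
rover [263. 208.] 0.8 [ 0.537 -0.043  0.   ]
screwdriver [175. 271.] 0.55 [0.738 0.291 0.   ]
screwdriver [233. 272.] 0.45 [0.564 0.258 0.   ]
solder_reel [204. 221.] 0.73 [0.721 0.06  0.   ]
```

View pics/a.png

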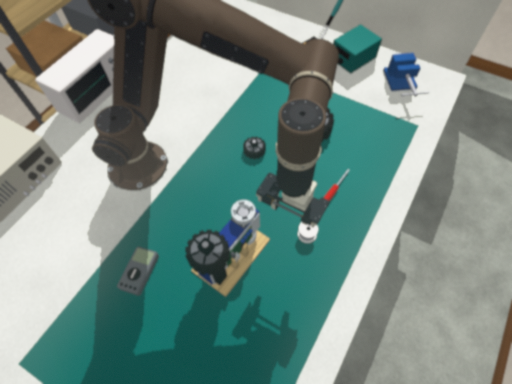

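View pics/b.png

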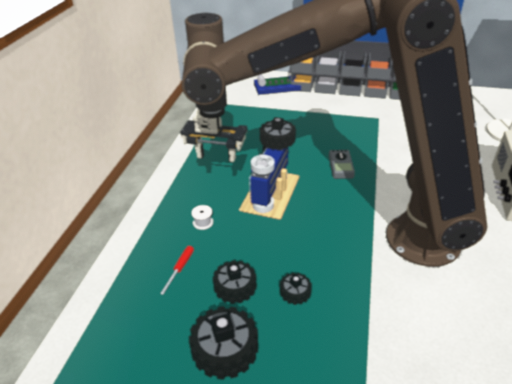

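Side view: three loose wheels – (231,280), (296,287) and (223,340). They look middle, small and large in that order. I'll measure their diameters and confirm in one crop, together with the wrist view.

Run:
```python
from h import *
f=grab_frame("side"); im=f["pixels"]
for r in regions_of("side","wheel"):
    b=r["bbox"];ym=(b[1]+b[3])/2
    print(b,round(r["p"],2),"width",np.linalg.norm(at(f,(b[0],ym),.024)-at(f,(b[2],ym),.024)),at(f,((b[0]+b[2])/2,ym),.024))
w=grab_frame("wrist")
for n,z in [("hub_rim",.2),("wheel_grip",.064)]:
    for r in pinpoint("wrist",n): print(n,np.round(r["location"]),r["p"],at(w,r["location"],z))
crop=cv2.resize(im[225:384,150:350],(560,445),interpolation=cv2.INTER_CUBIC)
save("c",crop); save("w",w["pixels"]); print(-w["R"].T@w["t"],w["R"][2],telemetry.get_state()["ee_rot"])
```

```text
[214.5, 262.0, 256.2, 301.2] 0.78 width 0.12104195989756063 [0.54080592 0.31304023 0.024     ]
[189.1, 305.6, 256.5, 377.1] 0.6 width 0.17378625838684356 [0.52198379 0.51002059 0.024     ]
hub_rim [480. 149.] 0.79 [ 0.53759243 -0.04944816  0.2       ]
[ 0.67509488 -0.07411844  0.38512016] [ 0.00184544  0.27175646 -0.96236429] [3.14154703e+00 3.06321126e-05 3.14155743e+00]
```

View pics/c.png

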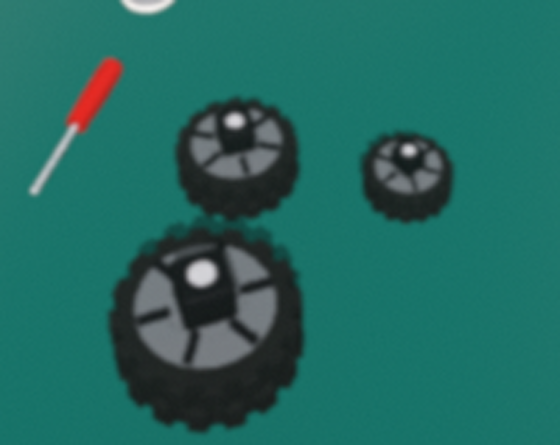

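View pics/w.png

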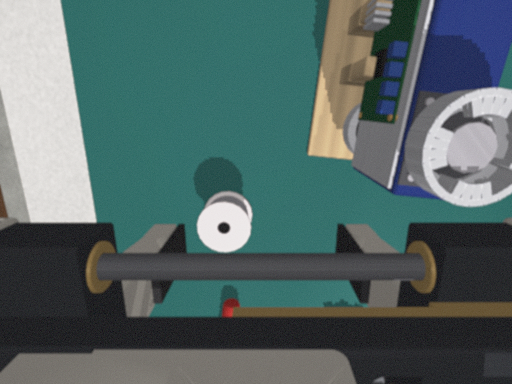

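The crop shows the middle wheel at side pixel (235,281), measured at about 121 mm (nominal 126). The large one is at (223,341), 174 mm, and the small one at (296,287). The middle one is the wheel for the job. The wrist view shows the hub at (475,147), cut off at the edge, so I'll move over it to read the gaps.

```bash
python3 -m inch '1 -5 0 3 0 0 0; 1 -10 0 3 0 0 0; 1 -13.5 0 3 0 0 0; 1 -13.5 0 3 0 0 0; 1 -13.5 0 3 0 0 0; 1 -13.5 0 3 0 0 0'
python3 - <<'E'
from h import *
w=grab_frame("wrist"); 
for n,z in [("hub_rim",.2),("rover",0)]:
    for r in pinpoint("wrist",n): print(n,np.round(r["location"]),r["p"],at(w,r["location"],z))
# rectified top view of plane z=.2, 4 px/mm, +x right,+y up, centred on guess
c=np.array([.5376,-.0494]); s=5.; N=500
def P(u,v): return proj(w,[c[0]+(u-N/2)/s/1000,c[1]-(v-N/2)/s/1000,.2])
src=np.float32([[0,0],[N,0],[N,N],[0,N]])
H=cv2.getPerspectiveTransform(src,np.float32([P(*p) for p in src]))
o=cv2.warpPerspective(w["pixels"],H,(N,N),flags=cv2.INTER_CUBIC|cv2.WARP_INVERSE_MAP)
cv2.line(o,(240,250),(260,250),(255,0,0),1);cv2.line(o,(250,240),(250,260),(255,0,0),1)
save("hub",o); np.save("hubw.npy",w["pixels"])
E
```

```text
t: 1.8
eef_pos: [0.5408, 0.0001, 0.2563]
ee_rot: [-3.141, -0.0, 3.141]
force: [0.3, 0.2, -0.3]
width: 0.0879
```

View pics/hub.png

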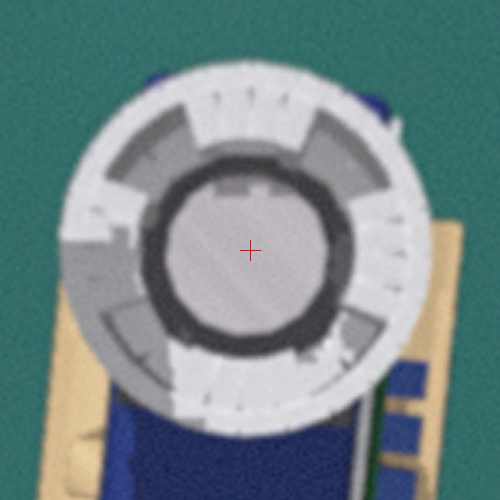

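The rectified hub view is centred at pixel (245.5,249.5), which puts the hub at about (0.5367,-0.0493). From the gap corners, the gaps sit at about 43° (mod 90°) from world x. The wheel is next.

```bash
python3 -m inch '1 0 6 0 0 0 0; 1 0 12 0 0 0 0; 1 0 18 0 0 0 0; 1 0 24 0 0 0 0; 1 0 30 0 0 0 0; 1 0 30 0 0 0 0; 1 0 30 0 0 0 0; 1 0 30 0 0 0 0'
python3 - <<'E'
from h import *
w=grab_frame("wrist"); 
for n,z in [("wheel_grip",.064),("wheel",0),("wheel_lugs",.015)]:
    for r in pinpoint("wrist",n): print(n,np.round(r["location"]),r["p"],at(w,r["location"],z))
c=np.array([.541,.313]); s=4.; N=560; Z=.082
def P(u,v): return proj(w,[c[0]+(u-N/2)/s/1000,c[1]-(v-N/2)/s/1000,Z])
src=np.float32([[0,0],[N,0],[N,N],[0,N]])
H=cv2.getPerspectiveTransform(src,np.float32([P(*p) for p in src]))
o=cv2.warpPerspective(w["pixels"],H,(N,N),flags=cv2.INTER_CUBIC|cv2.WARP_INVERSE_MAP)
save("wh",o)
E
```

```text
t: 2.95
eef_pos: [0.5406, 0.299, 0.256]
ee_rot: [-3.141, -0.001, 3.14]
force: [-0.8, 0.7, 0.3]
width: 0.0875
wheel_grip [261. 180.] 0.93 [0.54095273 0.30924246 0.064     ]
wheel_grip [395. 164.] 0.81 [0.37861839 0.28925354 0.064     ]
wheel [275. 291.] 0.98 [0.51868226 0.50911988 0.        ]
wheel [257. 171.] 0.97 [0.54683575 0.31132539 0.        ]
wheel [381. 153.] 0.92 [0.37147668 0.28564867 0.        ]
wheel_lugs [387. 159.] 0.8 [0.36829261 0.29114881 0.015     ]
```

View pics/wh.png

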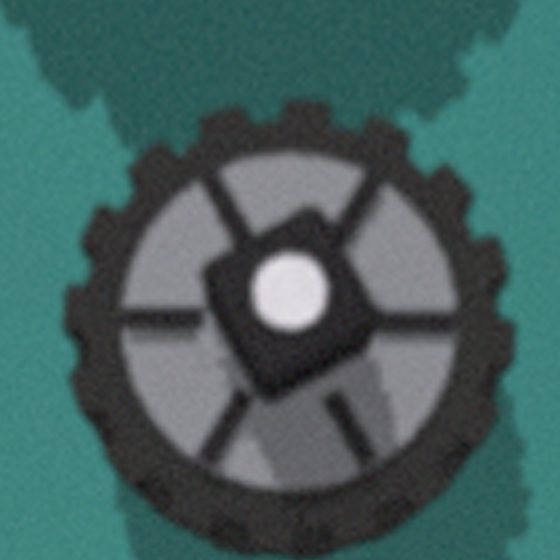

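The wrist view shows the cap's top dot at rectified (290,291). The cap edges sit at about 30° (mod 90°) to world x. Grasp target: (0.542,0.310), turn +30°.

```bash
python3 -m inch '1 0.15 1.1 -5 0 0 10; 1 0.15 1.1 -10 0 0 20; 1 0.15 1.1 -15 0 0 30; 1 0.15 1.1 -15 0 0 30; 1 0.15 1.1 -15 0 0 30; 1 0.15 1.1 -17 0 0 30; 1 0.15 1.1 -19 0 0 30;1 0.15 1.1 -20.3 0 0 30;1 0.15 1.1 -20.3 0 0 30;1 0.15 1.1 -20.3 0 0 30'; python3 -m inch '0 0 0 0 0 0 0;0 0 0 0 0 0 0;0 0 0 0 0 0 0;0 0 0 0 0 0 0;0 0 0 0 0 0 0;0 0 0 0 0 0 0;0 0 0 0 0 0 0;0 0 0 0 0 0 0' 50
```

```text
t: 4.4
eef_pos: [0.5429, 0.3107, 0.0547]
ee_rot: [3.141, 0.001, -2.62]
force: [0.1, -0.7, -0.8]
width: 0.0875
t: 5.4
eef_pos: [0.5429, 0.3107, 0.0547]
ee_rot: [3.141, 0.001, -2.62]
force: [-0.1, 0.4, -1.1]
width: 0.0359
```

```bash
python3 -m inch '0 0 0 5 0 0 0; 0 0 0 11 0 0 0; 0 0 0 17 0 0 0; 0 0 0 23 0 0 0; 0 0 0 23 0 0 0; 0 0 -5 23 0 0 4; 0 0 -10 23 0 0 8; 0 0 -10 23 0 0 13; 0 0 -10 23 0 0 13; 0 0 -10 23 0 0 13;0 0 -10 23 0 0 13'
python3 - <<'E'
from h import *
w=grab_frame("wrist"); s=telemetry.get_state(); p=np.array(s["eef_pos"]); print(p,s["ee_rot"],s["force"],s["moment"],s["width"])
save("held",w["pixels"])
for n,z in [("wheel_grip",p[2]-.0547+.064),("wheel",p[2]-.0547)]:
    for r in pinpoint("wrist",n): print(n,np.round(r["location"]),r["p"],at(w,r["location"],z)-p)
for c in ["scene","side"]:
    f=grab_frame(c)
    for n,z in [("wheel_grip",p[2]-.0547+.064),("hub_rim",.2)]:
        for r in pinpoint(c,n): print(c,n,np.round(r["location"]),r["p"],at(f,r["location"],z))
E
```

```text
t: 6.78
eef_pos: [0.5427, 0.2112, 0.284]
ee_rot: [3.141, 0.0, -2.393]
force: [0.4, 0.1, -3.3]
width: 0.0356
[0.54272509 0.21116691 0.28417048] [ 3.14119477e+00  4.94418924e-04 -2.39298958e+00] [ 0.69627309  0.17028224 -2.51704688] [-0.05385473  0.09760521 -0.00235465] 0.03597876772806845
wheel_grip [261. 243.] 0.95 [ 0.00145324 -0.00223536  0.0093    ]
wheel [257. 211.] 0.81 [ 0.00082828  0.00265121 -0.0547    ]
scene wheel_grip [257. 142.] 0.85 [0.48025757 0.14051094 0.29347048]
scene wheel_grip [313. 115.] 0.81 [0.58429311 0.33148292 0.29347048]
scene wheel_grip [286. 134.] 0.74 [0.54265854 0.21671398 0.29347048]
scene hub_rim [243. 211.] 0.71 [ 0.54147973 -0.04822038  0.2       ]
side wheel_grip [222. 327.] 0.86 [0.46688763 0.64379347 0.29347048]
side wheel_grip [297. 280.] 0.6 [0.34059444 0.49540106 0.29347048]
side wheel_grip [237. 186.] 0.56 [0.54996271 0.20683808 0.29347048]
side hub_rim [265. 162.] 0.56 [ 0.52703552 -0.04578705  0.2       ]
```

View pics/held.png

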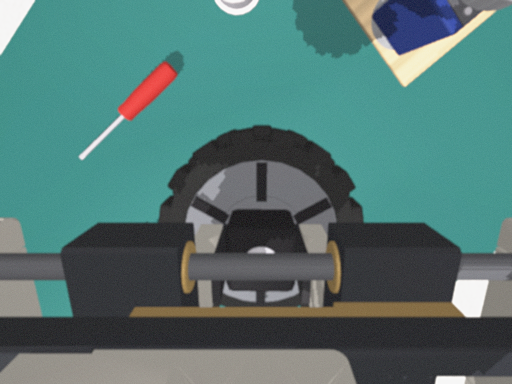

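The wheel is held square in the jaws. The cap's far top edge is at row 210, columns 228–298, with the dot near (262,253). I'll compute the offset along the pads.

Run:
```python
from h import *
w=grab_frame("wrist"); s=telemetry.get_state(); p=np.array(s["eef_pos"]); zo=p[2]-.0547
from scipy.spatial.transform import Rotation as Ro
R=Ro.from_euler("xyz",s["ee_rot"]).as_matrix()
for n,px,z in [("edge L",(228,210),.082),("edge R",(298,210),.082),("tyretop",(262,127),.048),("tyretop0",(262,127),.0),("discfar",(262,161),.046)]:
    print(n,np.round(1000*(R.T@(at(w,px,zo+z)-p)),1))
print("cam",1000*(R.T@(-w["R"].T@w["t"]-p)))
g=cv2.cvtColor(w["pixels"],cv2.COLOR_RGB2GRAY)
print("col262",g[115:265:3,262]); print("col240",g[196:225,240])
```

```text
edge L [-15.1 -28.1 -27.3]
edge R [ 17.9 -28.1 -27.3]
tyretop [  1.1 -64.4   6.7]
tyretop0 [  1.2 -61.6  54.7]
discfar [  1.1 -45.2   8.7]
cam [   0.47982816  -73.92433727 -158.54874094]
col262 [131 129 130 110  37  47  43  40  39  50  43  42  45  45  42  95  52  42
  35  39  41  37  36  39  30  37  44  41  32 103 115 108  40  38  35  32
  25  36  35  43  33  44  42  33 154 190 110  73  88  96]
col240 [118 114 113 118 110 107 114 112 117 118 116 112  94  66  37  31  20  31
  32  36  33  34  33  35  29  32  24  29  33]
```

The offset in the grip is about 1 mm or less. Now over the hub at the same height, wheel yaw 43°.

```bash
python3 -m inch '0 0 -5 0.5 0 0 0; 0 0 -10 0.5 0 0 0; 0 -0.3 -15 0.5 0 0 0; 0 -0.6 -20 0.5 0 0 0; 0 -0.6 -24 0.5 0 0 0; 0 -0.6 -26 0.5 0 0 0; 0 -0.6 -26 0.5 0 0 0; 0 -0.6 -26 0.5 0 0 0; 0 -0.6 -26 0.5 0 0 0;0 -0.6 -26 0.5 0 0 0'
python3 - <<'E'
from h import *
s=telemetry.get_state(); print(s["eef_pos"],s["ee_rot"],s["force"],s["moment"])
f=grab_frame("side"); save("over",cv2.resize(f["pixels"][90:230,180:340],(640,560),interpolation=cv2.INTER_CUBIC))
E
```

```text
t: 8.52
eef_pos: [0.537, -0.0486, 0.2897]
ee_rot: [3.141, 0.001, -2.392]
force: [-0.3, -0.3, -3.5]
width: 0.0357
[ 0.53696849 -0.04861733  0.28967025] [ 3.14134452e+00  1.33676747e-03 -2.39183976e+00] [-0.33558881 -0.31995522 -3.47225489] [-0.07563703  0.0037256  -0.00347994]
```

View pics/over.png

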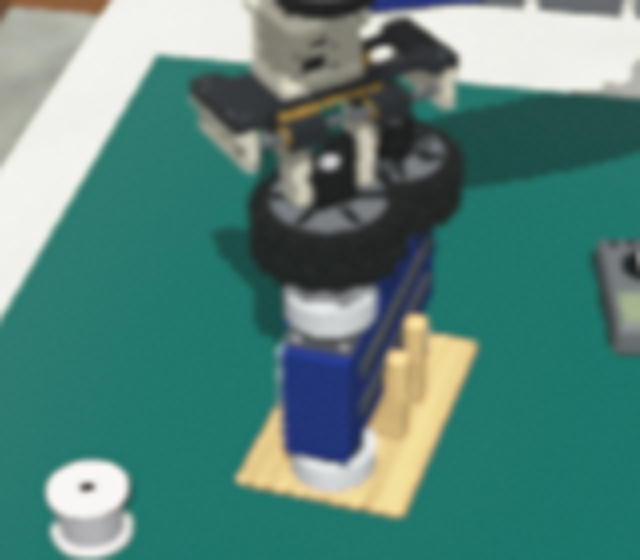

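The wheel sits above the hub, centred as far as the side view shows. I'll lower until the lugs reach the lip (TCP z ≈ 0.244) and feel.

```bash
python3 -m inch '0 0 -0.05 -2 0 0 0; 0 0 -0.05 -3.8 0 0 0; 0 0 -0.05 -4.2 0 0 0;0 0 -0.05 -4.5 0 0 0; 0 0 -0.05 -4.5 0 0 0';  python3 -m inch '0 0 0 -0.2 0 0 0; 0 0 0 -0.4 0 0 0; 0 0 0 -0.4 0 0 0'; python3 -m inch '0 0 0 -0.2 0 0 0;0 0 0 -0.2 0 0 0; 0 0 0 -0.2 0 0 0'
```

```text
t: 9.2
eef_pos: [0.5372, -0.0491, 0.2451]
ee_rot: [-3.141, 0.002, -2.392]
force: [0.3, 0.1, -3.3]
width: 0.0357
t: 9.57
eef_pos: [0.5373, -0.0491, 0.2412]
ee_rot: [-3.141, 0.002, -2.392]
force: [0.5, 0.7, -2.0]
width: 0.0355
t: 9.95
eef_pos: [0.5374, -0.0492, 0.2394]
ee_rot: [-3.141, 0.002, -2.392]
force: [-0.1, 0.2, -1.1]
width: 0.0358
```

The force rises gently like a spring, below the lip level (TCP z 0.2437), so the lugs are in the gaps. Press.

```bash
python3 -m inch '0 0 0 -0.3 0 0 0; 0 0 0 -0.6 0 0 0; 0 0 0 -0.8 0 0 0; 0 0 0 -0.8 0 0 0'; python3 -m inch '0 0 0 -0.3 0 0 0; 0 0 0 -0.5 0 0 0; 0 0 0 -0.65 0 0 0; 0 0 0 -0.65 0 0 0; 0 0 0 -0.65 0 0 0'
```

```text
t: 10.45
eef_pos: [0.5376, -0.0492, 0.2317]
ee_rot: [-3.141, 0.002, -2.392]
force: [-0.9, 0.7, 3.3]
width: 0.0354
t: 11.08
eef_pos: [0.5376, -0.0493, 0.226]
ee_rot: [-3.14, 0.003, -2.391]
force: [-4.2, 0.4, 7.8]
width: 0.0357
```

```bash
python3 -m inch '0 -0.05 0 -0.1 0 0 0; 0 -0.05 0 -0.2 0 0 0; 0 -0.05 0 -0.2 0 0 0; 0 -0.05 0 -0.2 0 0 0'; python3 -c "
from h import *
s=telemetry.get_state();print(s['force'],s['moment'])"
```

```text
t: 11.58
eef_pos: [0.5375, -0.0492, 0.225]
ee_rot: [-3.139, 0.004, -2.391]
force: [-2.7, 0.9, 9.6]
width: 0.0355
[-2.72286392  0.93749225  9.59073977] [ 0.42119953  1.32977945 -0.05416226]
```

```bash
python3 -m inch '0 -0.05 0 -0.2 0 0 -4; 0 -0.05 0 -0.2 0 0 -8; 0 -0.05 0 -0.2 0 0 -12; 0 -0.05 0 -0.2 0 0 -16; 0 -0.05 0 -0.2 0 0 -16'; python3 -c "
from h import *
s=telemetry.get_state();print(s['force'],s['moment'])"
```

```text
t: 12.2
eef_pos: [0.5379, -0.0494, 0.2244]
ee_rot: [-3.138, 0.006, -2.671]
force: [-2.3, 0.0, 9.4]
width: 0.0359
[-2.27418753  0.01430903  9.44057312] [ 0.23686453  0.99078629 -0.13531265]
```

It turns freely below the lip: moment 0.13 Nm, well under the hub's 0.6 Nm slip. I'll go on towards the stop.

```bash
python3 -m inch '0 -0.08 0 -0.1 0 0 -6; 0 -0.08 0 -0.1 0 0 -12; 0 -0.08 0 -0.1 0 0 -18; 0 -0.08 0 -0.1 0 0 -24; 0 -0.08 0 -0.1 0 0 -28; 0 -0.08 0 -0.1 0 0 -28'; python3 -c "
from h import *
s=telemetry.get_state();print(s['force'],s['moment'])"
python3 -m inch '0 0 0 0 0 0 -2;0 0 0 0 0 0 -4;0 0 0 0 0 0 -5;0 0 0 0 0 0 -5'; python3 -c "
from h import *
s=telemetry.get_state();print(s['force'],s['moment'])"
```

```text
t: 12.95
eef_pos: [0.5377, -0.0493, 0.2245]
ee_rot: [-3.138, 0.008, 3.123]
force: [-2.7, 1.9, 7.9]
width: 0.0357
[-2.66501548  1.87654556  7.90673065] [ 0.59985583  1.21212982 -0.07566255]
t: 13.45
eef_pos: [0.5367, -0.049, 0.2249]
ee_rot: [-3.138, 0.006, 3.036]
force: [-6.4, 3.2, 8.5]
width: 0.0365
[-6.38079493  3.22382962  8.51197413] [1.36468649 2.83633167 0.39610388]
```

The stop is felt at about 49° of turn: moment jumps to +0.40 Nm. I'll back off 4° to the notches and let it rise.

```bash
python3 -m inch '0 0 0 0 0 0 2;0 0 0 0 0 0 4; 0 0 0 0.2 0 0 4;0 0 0 0.4 0 0 4;0 0 0 0.5 0 0 4;0 0 0 0.6 0 0 4;0 0 0 0.6 0 0 4;0 0 0 0.6 0 0 4'; python3 -c "
from h import *
s=telemetry.get_state();print(s['force'],s['moment'])"
python3 -m inch '0 0 0 0.2 0 0 0;0 0 0 0.4 0 0 0;0 0 0 0.4 0 0 0'; python3 -c "
from h import *
s=telemetry.get_state();print(s['force'],s['moment'])"
```

```text
t: 14.45
eef_pos: [0.5371, -0.049, 0.2312]
ee_rot: [-3.138, 0.007, 3.106]
force: [0.5, 0.3, 4.9]
width: 0.0356
[0.54716466 0.32352831 4.91611845] [ 0.32062414 -0.02303773  0.03052403]
t: 14.82
eef_pos: [0.5371, -0.049, 0.2317]
ee_rot: [-3.138, 0.005, 3.105]
force: [11.2, -3.6, -20.5]
width: 0.036
[ 11.16121504  -3.56512704 -20.53936417] [-1.34890978 -4.07888017  0.10394473]
```

It stops at TCP z = 0.2317, exactly the locked height, and holds against a 20 N pull, so it is locked. Relax, release, lift clear.

```bash
python3 -m inch '0 0 0 -0.05 0 0 0;0 0 0 -0.05 0 0 0;0 0 0 -0.05 0 0 0;0.6 0 0 -0.05 0 0 0;1 0 0 -0.05 0 0 0;1 0 0 -0.05 0 0 0;1 0 0 -0.05 0 0 0;1 0 0 -0.05 0 0 0'; python3 -m inch '1 0 0 2 0 0 0;1 0 0 5 0 0 0;1 0 0 10 0 0 0;1 0 5 12 0 0 0;1 0 10 12 0 0 0;1 0 10 12 0 0 0;1 0 10 12 0 0 0;1 0 10 12 0 0 0'
python3 - <<'E'
from h import *
ims=[]
for c,z in [("side",0),("scene",0)]:
    f=grab_frame(c)
    for n,h in [("wheel_grip",.241),("wheel",.177)]:
        for r in pinpoint(c,n): print(c,n,np.round(r["location"]),round(r["p"],2),np.round(at(f,r["location"],h),4))
    u,v=map(int,proj(f,[.537,-.049,.2])); print(u,v)
    ims.append(cv2.resize(f["pixels"][v-50:v+70,u-50:u+50],(400,480),interpolation=cv2.INTER_CUBIC))
save("end",np.hstack(ims))
E
```

```text
t: 15.82
eef_pos: [0.5371, -0.0489, 0.2312]
ee_rot: [-3.138, 0.005, 3.105]
force: [0.4, -0.6, -0.2]
width: 0.0802
t: 16.82
eef_pos: [0.537, 0.0502, 0.3511]
ee_rot: [-3.138, 0.004, 3.104]
force: [-0.1, -0.8, 0.3]
width: 0.0878
side wheel_grip [295. 282.] 0.96 [0.35   0.4573 0.241 ]
side wheel_grip [260. 151.] 0.86 [ 0.5438 -0.0451  0.241 ]
side wheel_grip [223. 326.] 0.65 [0.4797 0.6055 0.241 ]
side wheel [263. 168.] 0.88 [ 0.5332 -0.0409  0.177 ]
side wheel [296. 291.] 0.64 [0.3502 0.4319 0.177 ]
side wheel [224. 351.] 0.62 [0.4749 0.6248 0.177 ]
262 160
scene wheel_grip [312. 116.] 0.87 [0.5678 0.3716 0.241 ]
scene wheel_grip [241. 203.] 0.56 [ 0.5347 -0.0458  0.241 ]
scene wheel_grip [253. 142.] 0.56 [0.4474 0.1712 0.241 ]
scene wheel [242. 215.] 0.77 [ 0.5388 -0.0527  0.177 ]
scene wheel [310. 128.] 0.77 [0.5653 0.3697 0.177 ]
scene wheel [254. 148.] 0.59 [0.4377 0.1892 0.177 ]
242 210
```

View pics/end.png

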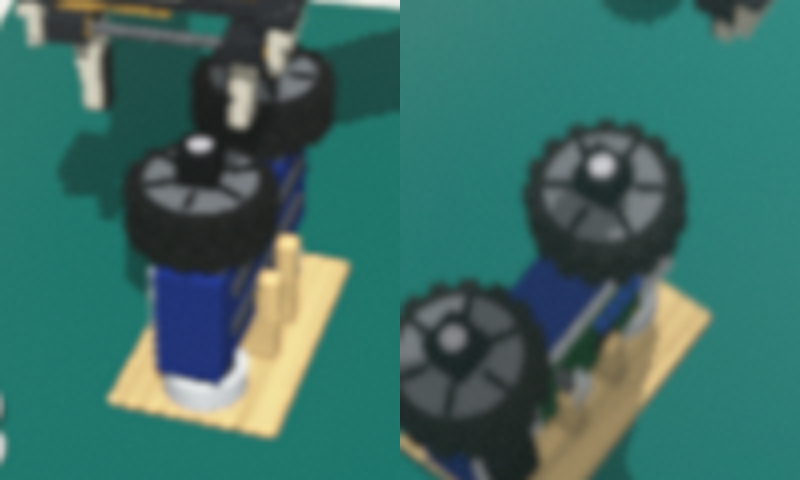

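The wheel sits level on the hub with its tyre down over the cup (side crop near (200,200), scene crop near (605,190)), and the gripper is clear. Handing in.

```bash
python3 -c "
from h import *
print(arm.job_done())"
```

```text
the job is handed in; nothing more can be done
None
```

I fitted the middle-sized wheel to the bare hub and handed the job in at about 17 s. The hand-in reports no verdict.

**What I did:**
- I gripped the wheel by its cap. The wrist image showed the hub's gaps at about 43°, and the wheel dropped straight in at that angle.
- I pressed it to about 30 mm below the rim with roughly 10 N. I then turned it clockwise about 49°, where I felt the stop at about 0.4 Nm, under the hub's 0.6 Nm slip.
- I backed off 4° and let it rise, then released and lifted clear.

**Last checks:**
- **Locked:** before release it held against a 20 N upward pull at about 23 mm below the rim, which is the locked height. That height comes from the arm's measured position, not a direct view.
- **Seated:** the final pictures show the wheel level over the hub with the gripper clear.
- **Position:** the networks put the wheel within about 4 to 9 mm of the hub's axis. The two cameras disagree in direction, so I trusted the arm position at release, within about 1 mm of my estimate of the hub's axis.
- **Bystanders:** I didn't measure the meter, screwdriver and solder reel again. The arm didn't go down near any of them, and no unexpected contact force showed.

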